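# Unload the light-exposure chamber

## Task

Slide the thumb latch of the light-exposure chamber sideways so that its cover springs open, lift out the amber dropper bottle and set it down gently, standing upright, inside the steel tray. Then press the cover down until the latch snaps over it and holds it shut. Do not knock over the bottle and vial that already stand in the tray.

Things in the scene. Friction and masses are not known exactly. Their poses are not given: they have to be found in the camera images.
- chamber: White bench chamber, fixed. Origin on the bench; x points from its front (panel, latch) to its back (hinge), y to its left, z up. In mm: x -105 to 70, y -95 to 95, top z 115. Well open at the top: x -50 to 40, y -78 to 78, floor z 6. A grey cover shuts the well; ahead of it an open deck (x -105 to -55, z 115) bears the latch.
- cover_hinge (a point): Middle of the cover's hinge axis, which runs along the chamber's y: x 60, z 121 mm in the chamber's frame.
- cover (a joint): Angle of the flat grey cover (182 mm wide, 10 mm thick, its mid-plane through the hinge axis): 0 shut and level, 1.5 open and almost upright, outer face to the back. A damped spring (0.36 N m shut, 0.18 open) throws it open in about 1 s when freed. To shut it, push its outer face forward and down; fully pressed down it latches by itself, needing up to 15 N near its front edge.
- cover_front_edge (a point): Middle of the upper (outer) front edge of the cover, 115 mm from the hinge axis, moving with the cover; when open about 235 mm above the bench. A steel striker pin 25 mm long and 6 mm thick sticks out forward below it, which the latch's tongue holds down.
- latch (a joint): Travel of the thumb latch, m: 0 home (holds the cover's pin down), up to 0.014 as it is slid to the chamber's left (+y). The cover is free from about 0.009. Springs back by itself: 1.8 N at home, 4.5 N at full travel.
- latch_tab (a point): Centre of the black upright thumb tab of the latch, on the front deck near its left end, at chamber x -88, y 58, z 140.5 mm when home. 12 mm (chamber x) by 24 mm (chamber y), standing free from z 128.5 (steel slide block below) to 153.5. Pinch it across y from above, or push its right (-y) face. 27 mm free to the cover behind it.
- bottle_center (a point): The amber dropper bottle, black cap and teat, that stands in the chamber's well. Glass body 33 mm wide up to 73 mm, cap about 22 mm wide above it, teat narrowing to the top at 106 mm. 56 to 91 g. This point is on its axis 53 mm above its foot, z up the axis. Grip it across the chamber's y, at the cap about 80 mm above its foot or by the body.
- tray: Shallow open steel tray, fixed on the bench: 170 (its x) by 120 (its y) mm, walls 22 mm high and 4 mm thick, inner floor 4 mm above the bench. Origin on the bench under its centre. Its -x half is empty: a free spot for the bottle is x -40, y 0 mm.
- other_bottle_center (a point): A like dropper bottle already standing in the +x half of the tray; point on its axis 53 mm above its foot.
- vial_center (a point): A glass screw-cap vial, 25 mm wide, 50 mm tall, already standing in the +x half of the tray; point on its axis 25 mm above its foot.
Not all that is in view belongs to the job. What is meant by the part that bears vial_center is not brown or purple, and is the larger of those in its own colour.

How it is judged:
By the outcome, as a careful person would: the job done as asked, in the order asked, and still so for the second after the job is handed in, with the robot touching nothing.
It also fails if it takes over 67 s, if anything falls off the work surface, if the arm or the gripper's body presses on something with over 40 N, if the wrist force passes 120 N, or if a joint passes its speed limit or range.

## Robot

A 6-joint arm with a two-finger parallel gripper is mounted at the origin on a cart in front of the work surface, level with it; the furniture and walls round the work are solid. World frame = base frame: x ahead of the robot, y to its left, z up, the work surface at z = 0. Lengths are in m, angles in rad, forces in N, time in s.
With the tool pointing down it reaches from about 0.275 to 1 m from the base axis. Payload 8.4 kg.
Tool frame: the origin (TCP) lies midway between the tips of the shut fingers; the grasp point (between the pads) lies r.grip_point_offset behind it (r.grip_point_offset is the distance from the TCP to the grasp point, in m); z points along the fingers, y is the direction in which the jaws open and shut (so a half turn about z gives the same grasp; the last joint's range is limited). The gripper opens to 85 mm and grips with 20 to 120 N. Pads are 22 mm wide; open, the fingers measure 114 mm over their backs; the gripper's body (76 mm by 85 mm) begins 54 mm behind the grasp point. The pads swing forward as they close: fully open they stand 13 mm farther back than shut.
Start: joints at [1.309, 0.353, 1.633, -0, 1.155, -0.002], TCP at [0.161, 0.604, 0.231] pointing down, gripper open.
Joint ranges: [-2.63, 2.63], [-0.92, 2.1], [0.06, 2.66], [-1.3, 4.44], [0, 2.69], [-3.02, 3.02]. Speed limits (rad/s): [2.22, 2.22, 2.79, 3.14, 3.14, 3.14].

## Interface

Orientations are given as a rotation vector (axis times angle).
In Python, from bench import r gives the robot as it stands. The module is installed in compiled form; this text tells all that it offers.
- The arm moves only by the tool arm_command, never from a script. Its argument "commands" is one flat list of numbers, 7 for each row, row after row: the shift along the tool's x, y, z in mm, then the turn, a rotation vector about the tool's x, y, z in rad, then the closure, from 0 (fully open) to 1 (shut). In form: [tx, ty, tz, rx, ry, rz, grip, tx, ty, tz, rx, ry, rz, grip, ...]. A call has 1 to 20 rows; each row is the pose to reach, as a shift and turn from the pose commanded when the call began, along the tool's axes at that moment; what a row does not reach only later rows make up. A row lasts 1/10 s, in which the tool goes at most 50 mm and 8.59 degrees, less where a joint would pass 70% of its speed; a pose out of reach is approached as far as the arm can. A call with a gripper value outside its range is refused whole. The fingers move at their own pace and stop on an object; "force" is the grip in N (left out, the last holds). Time passes only in rows, so rows that repeat a pose let the fingers close. It gives the time, the measured TCP pose, the force and the opening at its end, in the units of the state.
- r.state(): the state, without advancing time (a new reading comes with each control period).
- r.grab_frame(name): name is "side" or "top"; returns a dict with "color" (420x560x3 uint8, red, green, blue), "range_z" (420x560 float32, m along the optical axis (not along the pixel's ray), 0 where there is no reading), "mtx" (3x3 intrinsics, pixels), "xyz" and "orientation" of the camera in the world. Camera axes: x right, y down, z forward; pixel columns grow to the right and rows downward; lengths in m; the calibration is good to about 2 mm. A picture is of the moment at which its call begins.
- r.close_job(): hands the job in, once; it reports no verdict.
The state is a dict: "t": time; "joints": joint angles; "qd": joint speeds; "tau": joint torques, N m; "position": TCP position; "eef_rot": TCP orientation; "ft_force": force on the tool from outside, world axes, zero at the start; "ft_torque": the same for the moment, N m; "opening": opening from 0.0 (shut) to 1.0 (fully open).
Only numpy, scipy, OpenCV 4.12 (cv2) and the standard library are available. Lean on these libraries where they do the work, as an engineer would, in place of code of your own. Each camera call takes 0.05 s, during which the arm holds its last target. There are 200 camera calls.

## Working session

There is one attempt and no reset: what is moved stays moved. The work goes in short steps, Python scripts to look and compute and a tool call to move; the robot and the scene stay as the last step left them, time stands still between calls to the robot, and variables do not carry over. Pictures are saved under pics/ and viewed, about 8 in all and at most 12, crops included, and the job is handed in when it is done.

Besides the shell and the picture viewer there is one more tool, called after "Call:" as a command line: name --argument value ..., lists and objects as JSON in quotes. arm_command: Moves the arm, as the interface text tells. Its arguments: {"type":"object","properties":{"commands":{"type":"array"},"force":{"type":"number"}},"required":["commands"]}

```bash
mkdir -p pics; cat > h.py <<'E'
import numpy as np, cv2
from scipy.spatial.transform import Rotation as R
from bench import r
def grab(n):
    f=r.grab_frame(n); np.savez(f'/tmp/{n}.npz',**{k:np.array(v) for k,v in f.items()}); return f
def load(n): return dict(np.load(f'/tmp/{n}.npz'))
def rot(o):
    o=np.array(o,float)
    return o if o.shape==(3,3) else (R.from_rotvec(o).as_matrix() if o.size==3 else R.from_quat(o).as_matrix())
def cloud(f):
    z=f['range_z'];K=f['mtx'];v,u=np.indices(z.shape)
    p=np.stack([(u-K[0,2])/K[0,0]*z,(v-K[1,2])/K[1,1]*z,z],-1)
    return p@rot(f['orientation']).T+np.array(f['xyz'])
def proj(f,P):
    c=(np.atleast_2d(P)-f['xyz'])@rot(f['orientation']); q=c@np.array(f['mtx']).T
    return q[:,:2]/q[:,2:]
E
python3 - <<'E'
from h import *
for n in ('side','top'):
    f=grab(n); print(n,f['xyz'],f['orientation'],f['mtx'][0,0])
    cv2.imwrite(f'pics/{n}0.png',cv2.resize(f['color'][:,:,::-1],(800,600)))
s=r.state(); print(s, r.grip_point_offset)
E
```

```text
side [0.57347036 0.81277635 0.67908277] [-0.08409406 -2.82655921  1.28213154] 455.1964206388126
top [0.38674386 0.18119313 0.94592842] [-2.11402373  2.16435024 -0.25069248] 392.8196993467911
{'t': 0.1, 'joints': array([ 1.30860629e+00,  3.53550460e-01,  1.63402317e+00, -7.07507708e-06,
        1.15518859e+00, -2.39546773e-03]), 'qd': array([ 0.00129613, -0.00080001, -0.00069555, -0.00171086,  0.00078681,
        0.00041804]), 'tau': array([-6.70713616e-04, -6.06353474e+01, -3.42815495e+01, -2.90629362e-05,
        3.86525746e-03, -1.95616212e-05]), 'position': array([0.16044701, 0.60364064, 0.23067016]), 'eef_rot': array([-4.06914030e-01, -3.11497882e+00,  1.82234720e-03]), 'ft_force': array([-0.76653058,  0.22205786,  0.23823278]), 'ft_torque': array([ 0.03869012, -0.06950626, -0.04101602]), 'opening': 0.9979514968134389} 0.0187
```

View pics/side0.png

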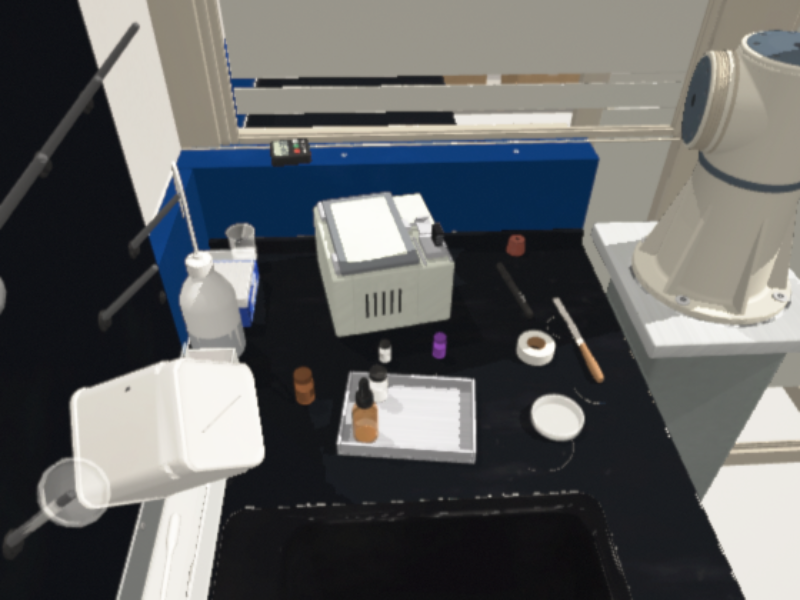

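View pics/top0.png

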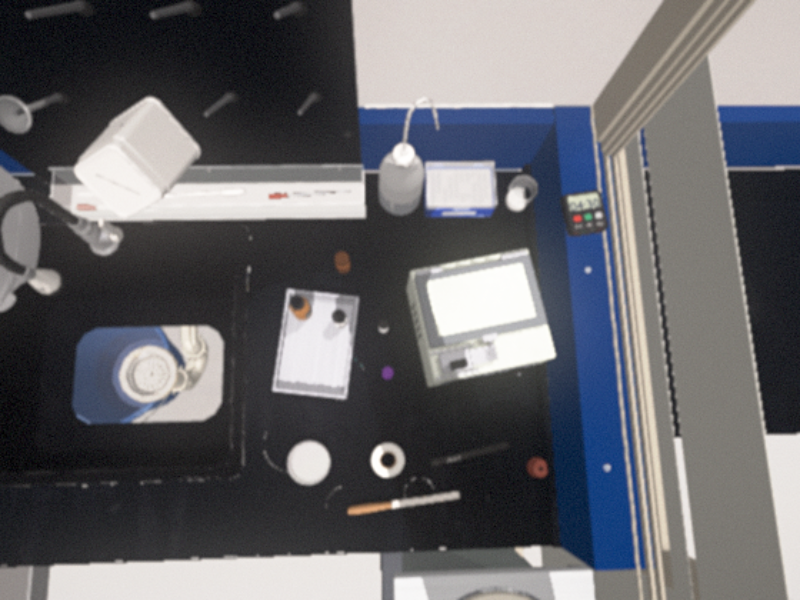

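The side view shows the chamber at (385,262) with its black latch tab at (437,232). The tray is at (408,417); in it stand the other bottle (365,410) and a white-capped vial (377,385). Three vials outside the tray could be mistaken for it: a small white-capped one (385,350), a purple one (440,345) and a brown one (304,385). The larger white one, in the tray, is the one meant. The only latch-like thing is the black tab on the chamber's front deck. The target bottle is hidden under the cover.

```bash
cat > m.py <<'E'
from h import *
ft,fs=load('top'),load('side')
ct,cs=cloud(ft),cloud(fs)
P=np.concatenate([ct.reshape(-1,3)[ft['range_z'].ravel()>0],cs.reshape(-1,3)[fs['range_z'].ravel()>0]])
def at(c,u,v): return c[int(v*.7),int(u*.7)].round(4)
print('chamber deck top/side',at(ct,510,365),at(cs,440,275),'tab',at(ct,458,364),at(cs,437,229))
print('tray',at(ct,310,360),'bottle',at(ct,298,300),at(cs,364,410),'vial',at(ct,339,316),at(cs,377,377))
def rect(c,zlo,zhi,ctr,rad):
    m=(c[...,2]>zlo)&(c[...,2]<zhi)&(np.hypot(c[...,0]-ctr[0],c[...,1]-ctr[1])<rad)
    return cv2.minAreaRect(c[m].astype(np.float32)[:,:2]*1000),m.sum()
for n,c in (('top',ct),('side',cs)):
    print(n,'chamber',rect(c,.105,.135,at(ct,485,310),.16),'tray',rect(c,.012,.03,at(ct,316,343),.13))
E
python3 m.py; python3 - <<'E'
from h import *
f=load('side'); a=f['color'][125:240,210:330,::-1]; b=f['color'][225:330,200:340,::-1]
a=cv2.resize(a,(575,551),interpolation=cv2.INTER_CUBIC);
cv2.imwrite('pics/c1.png',a)
E
```

```text
chamber deck top/side [ 0.4686 -0.0202  0.1138] [0.4644 0.097  0.0953] tab [0.4686 0.0649 0.1525] [0.4699 0.0657 0.1528]
tray [0.4968 0.2905 0.0038] bottle [0.5752 0.2985 0.1046] [0.5796 0.314  0.0672] vial [0.5594 0.2391 0.0533] [0.5621 0.2481 0.0539]
top chamber (((548.697998046875, 10.714485168457031), (211.14480590820312, 229.26174926757812), 0.23653604090213776), np.int64(7155)) tray (((539.72705078125, 248.44332885742188), (176.91339111328125, 215.54867553710938), 82.38802337646484), np.int64(557))
side chamber (((546.5414428710938, 9.86529541015625), (216.41078186035156, 234.7825164794922), 0.2230650931596756), np.int64(5645)) tray (((539.3370361328125, 246.1163330078125), (184.64718627929688, 214.26551818847656), 82.3491439819336), np.int64(1348))
```

View pics/c1.png

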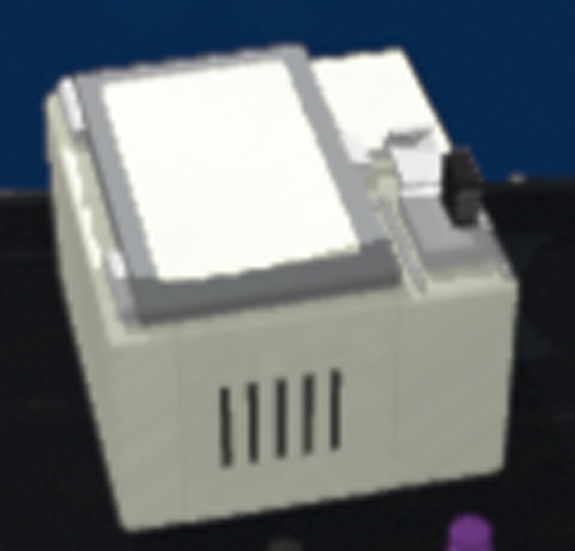

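The crop shows the cover shut and the black thumb tab at crop (462,186) on its slide, on the front deck. I'll fit the chamber and tray poses properly.

```bash
cat > m2.py <<'E'
from h import *
def comp(c,z0,z1,u,v,k):
    m=((c[...,2]>z0)&(c[...,2]<z1)).astype(np.uint8)
    if k: m=cv2.morphologyEx(m,cv2.MORPH_OPEN,np.ones((k,k)))
    l=cv2.connectedComponents(m,connectivity=8)[1]; return l==l[int(v*.7),int(u*.7)]
if __name__=='__main__':
    for n,(u,v),(a,b) in (('top',(490,300),(277,365)),('side',(365,225),(410,459))):
        c=cloud(load(n))
        m=comp(c,.108,.132,u,v,5)
        print(n,'chamber',cv2.minAreaRect(c[m].astype(np.float32)[:,:2]*1000),m.sum())
        # cover top plane
        m=comp(c,.1225,.130,u,v,3); rc=cv2.minAreaRect(c[m].astype(np.float32)[:,:2]*1000)
        print(n,'cover',rc,m.sum(),c[m][:,2].mean())
    c=cloud(load('top'));print('corners top', [(p,c[int(p[1]*.7),int(p[0]*.7)].round(3)) for p in [(430,378),(551,354),(528,256),(412,275)]])
    print('tray corners',[(p,c[int(p[1]*.7),int(p[0]*.7)].round(3)) for p in [(288,291),(357,297),(347,397),(276,390)]])
E
python3 m2.py; python3 - <<'E'
from h import *
f=load('top'); a=f['color'][165:290,180:400,::-1]
cv2.imwrite('pics/c2.png',cv2.resize(a,(792,450),interpolation=cv2.INTER_CUBIC))
E
```

```text
top chamber ((547.157470703125, 18.15131378173828), (174.9808807373047, 190.3121337890625), 10.373189926147461) 6506
top cover ((563.2391357421875, 20.9638671875), (129.1171417236328, 182.2314910888672), 10.116925239562988) 3806 0.12730045795979733
side chamber ((415.11383056640625, 5.012855529785156), (460.3459777832031, 233.14749145507812), 1.3939563035964966) 6000
side cover ((564.2931518554688, 21.740386962890625), (127.69476318359375, 185.16558837890625), 9.935529708862305) 2775 0.12684473994066084
corners top [((430, 378), array([0.455, 0.097, 0.08 ])), ((551, 354), array([ 0.484, -0.082,  0.115])), ((528, 256), array([ 0.633, -0.054,  0.128])), ((412, 275), array([0.611, 0.123, 0.112]))]
tray corners [((288, 291), array([0.612, 0.327, 0.02 ])), ((357, 297), array([0.604, 0.213, 0.   ])), ((347, 397), array([0.433, 0.231, 0.016])), ((276, 390), array([0.445, 0.343, 0.023]))]
```

View pics/c2.png

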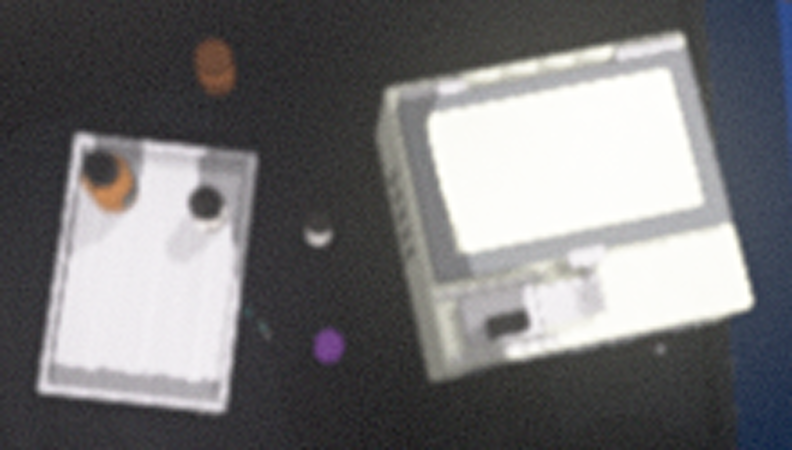

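The enlarged top view matches. Chamber yaw is about 10.3° and its fitted size of 175×190 mm is as given. The tab is at crop (507,322), the tray at (148,272) with the bottle (105,175) and vial (207,205) in its far half. Next I'll write the frames and the move helper, and check the tab and the obstacles.

```bash
cat >> h.py <<'E'
yaw=np.radians(10.3); Xc=np.array([np.cos(yaw),np.sin(yaw),0]); Yc=np.array([-np.sin(yaw),np.cos(yaw),0]); Z=np.array([0,0,1.])
O=np.array([.5644,.0213,0])
def c2w(x,y,z): return O+(x*Xc+y*Yc+z*Z)/1000
def w2c(P): return np.stack([(P-O)@Xc,(P-O)@Yc,(P-O)@Z],-1)*1000
def Rp(a=0):
    a=np.radians(a); z=-np.cos(a)*Z+np.sin(a)*Xc; return np.stack([np.cross(Yc,z),Yc,z],1)
def rel(p,a=0):
    s=r.state(); R0=rot(s['eef_rot'])
    return (R0.T@(p-s['position'])*1000).round(1), R.from_matrix(R0.T@Rp(a)).as_rotvec().round(3)
E
cat > m3.py <<'E'
from h import *
for n in('top','side'):
    f=load(n);c=cloud(f);q=w2c(c)
    m=(abs(q[...,0]+88)<25)&(abs(q[...,1]-58)<25)&(q[...,2]>143)&(q[...,2]<160)
    print(n,'tab',q[m].min(0).round(1),q[m].max(0).round(1),np.median(q[m],0).round(1),m.sum())
    m=(q[...,0]>75)&(q[...,0]<200)&(abs(q[...,1])<70)&(q[...,2]>10)
    print(' behind',m.sum(), [ (lo,q[m&(q[...,0]>=lo)&(q[...,0]<lo+25)][:,2].max(initial=0).round()) for lo in range(75,200,25)])
    # obstacles along line start->tab
    A=np.array([.16,.604]);B=c2w(-130,58,0)[:2];d=(B-A)/np.linalg.norm(B-A)
    w=c[...,:2]-A; t=w@d; s=abs(w[...,0]*d[1]-w[...,1]*d[0]); m=(t>0)&(t<np.linalg.norm(B-A))&(s<.08)&(f['range_z']>0)
    print(' line max z',c[m][:,2].max(initial=0))
    # tray: upper wall points
    T=np.array([.5225,.279]); e=c[...,:2]-T; m=(abs(e[...,0])<.12)&(abs(e[...,1])<.09)&(c[...,2]>.017)&(c[...,2]<.026)
    print(' tray rect',cv2.minAreaRect(c[m].astype(np.float32)[:,:2]*1000))
print('p',rel(c2w(-130,58,200),20))
E
python3 m3.py
```

```text
top tab [-94.1  45.9 143. ] [-82.   70.7 156.1] [-88.5  58.8 153. ] 77
 behind 645 [(75, np.float64(0.0)), (100, np.float64(0.0)), (125, np.float64(0.0)), (150, np.float64(59.0)), (175, np.float64(62.0))]
 line max z 0.1500216113725268
 tray rect ((520.9950561523438, 279.2577209472656), (120.69270324707031, 170.19703674316406), 82.3508529663086)
side tab [-94.1  46.3 143.1] [-81.4  72.1 155.1] [-86.7  64.2 151.8] 75
 behind 523 [(75, np.float64(0.0)), (100, np.float64(0.0)), (125, np.float64(0.0)), (150, np.float64(59.0)), (175, np.float64(61.0))]
 line max z 0.15188568830461835
 tray rect ((521.5299682617188, 279.38751220703125), (123.0689926147461, 169.96604919433594), 82.21965026855469)
p (array([-397.7, -461.8,   31.2]), array([-0.078, -0.344, -0.435]))
```

```bash
python3 -c "
from h import *
print(rel(c2w(-88,58,200),20))"
```

```text
(array([-435.7, -444. ,   31.2]), array([-0.078, -0.344, -0.435]))
```

Call:
arm_command --commands '[-436,-444,0,-0.078,-0.344,-0.435,0,-436,-444,0,-0.078,-0.344,-0.435,0,-436,-444,0,-0.078,-0.344,-0.435,0,-436,-444,0,-0.078,-0.344,-0.435,0,-436,-444,0,-0.078,-0.344,-0.435,0,-436,-444,0,-0.078,-0.344,-0.435,0,-436,-444,0,-0.078,-0.344,-0.435,0,-436,-444,0,-0.078,-0.344,-0.435,0,-436,-444,0,-0.078,-0.344,-0.435,0,-436,-444,0,-0.078,-0.344,-0.435,0,-436,-444,0,-0.078,-0.344,-0.435,0,-436,-444,0,-0.078,-0.344,-0.435,0,-436,-444,0,-0.078,-0.344,-0.435,0,-436,-444,0,-0.078,-0.344,-0.435,0,-436,-444,0,-0.078,-0.344,-0.435,0,-436,-444,31,-0.078,-0.344,-0.435,0,-436,-444,31,-0.078,-0.344,-0.435,0,-436,-444,31,-0.078,-0.344,-0.435,0]' --force 20

```text
t: 1.9
position: [0.4669, 0.0639, 0.2]
eef_rot: [-0.253, 2.783, 0.046]
ft_force: [-0.3, 0.9, 0.0]
opening: 0.998
```

```bash
python3 -c "
from h import *
s=r.state();print(s['t'],w2c(s['position']),s['joints'],s['ft_force'])
print(rel(c2w(-88,58,136),20))"
```

```text
1.9 [-88.31904204  59.30301278 199.99250135] [ 0.11544422 -0.01592234  2.22049465  0.04273018  0.59038285 -1.66808819] [-0.33598246  0.89090046  0.04616716]
(array([21.5, -1.4, 60.3]), array([ 0.002, -0.001,  0.001]))
```

Call:
arm_command --commands '[8,-1,22,0,0,0,0,16,-1,44,0,0,0,0,21.5,-1,60,0,0,0,0,21.5,-1,60,0,0,0,0,21.5,-1,60,0,0,0,1,21.5,-1,60,0,0,0,1,21.5,-1,60,0,0,0,1,21.5,-1,60,0,0,0,1,21.5,-1,60,0,0,0,1,21.5,-1,60,0,0,0,1,21.5,-1,60,0,0,0,1,21.5,-1,60,0,0,0,1]' --force 20

```text
t: 3.1
position: [0.4688, 0.0621, 0.1373]
eef_rot: [-0.25, 2.78, 0.046]
ft_force: [-3.7, 1.1, 8.4]
opening: 0.269
```

```bash
python3 -c "
from h import *
s=r.state();print(s['t'],w2c(s['position']),s['ft_force']@np.array([Xc,Yc,Z]).T,s['opening']*85)"
```

```text
3.1 [-86.76508087  57.27956928 137.32978077] [-3.44130486  1.72403951  8.39877179] 22.86102085940976
```

Call:
arm_command --commands '[0,2,-1,0,0,0,1,0,5,-1,0,0,0,1,0,8,-1,0,0,0,1,0,11,-1,0,0,0,1,0,13,-1,0,0,0,1,0,13,-1,0,0,0,1,0,13,-1,0,0,0,1,0,13,-1,0,0,0,1,0,13,-1,0,0,0,1,0,13,-1,0,0,0,1,0,13,-1,0,0,0,1,0,13,-1,0,0,0,1,0,13,-1,0,0,0,1]'

```text
t: 4.4
position: [0.4665, 0.0746, 0.1375]
eef_rot: [-0.25, 2.781, 0.045]
ft_force: [7.8, -2.2, -11.1]
opening: 0.274
```

```bash
python3 -c "
from h import *
s=r.state();print(s['t'],w2c(s['position']),s['ft_force']@np.array([Xc,Yc,Z]).T,s['opening']*85)
a=grab('side')['color'][70:290,180:400,::-1];b=grab('top')['color'][130:290,260:420,::-1]
cv2.imwrite('pics/d.png',np.hstack([cv2.resize(a,(400,400)),cv2.resize(b,(400,400))]))"
```

```text
4.4 [-86.83764507  69.95797068 137.52547898] [  7.25086935  -3.57362564 -11.05592113] 23.312828650682068
```

View pics/d.png

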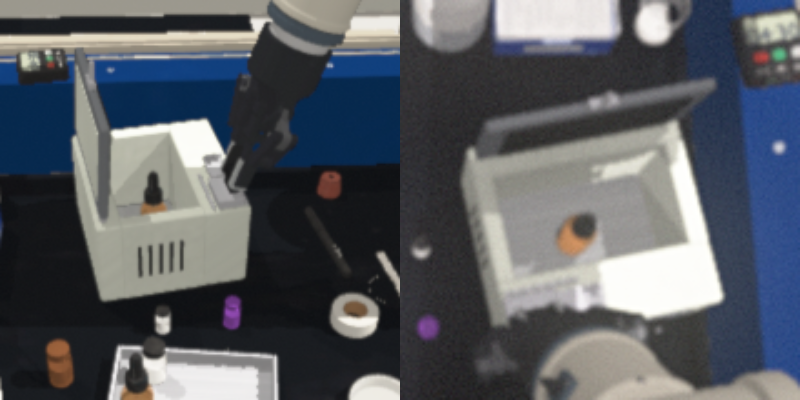

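The cover is open and upright. The bottle stands in the well, with its cap at side crop (153,190) and top crop (583,225). Measuring it next.

```bash
python3 -c "
from h import *
from scipy.optimize import least_squares
for n in('top','side'):
    f=load(n);q=w2c(cloud(f))
    w=(q[...,0]>-45)&(q[...,0]<35)&(abs(q[...,1])<72)
    for lo,hi,rad in((84,90,11),(100,116,5),(20,70,16.5)):
        m=w&(q[...,2]>lo)&(q[...,2]<hi); p=q[m]
        col=f['color'][m].astype(int)
        k=(col.max(1)<90) if lo>75 else (col[:,0]>col[:,2]+40)
        p=p[k]
        if len(p)>3: 
            s=least_squares(lambda c:np.hypot(*(p[:,:2]-c).T)-rad,np.median(p[:,:2],0),loss='soft_l1').x
            print(n,lo,len(p),p.min(0).round(),p.max(0).round(),s.round(1))
print(rel(c2w(-88,58,175),20))
"
```

```text
top 84 19 [-22.  -2.  85.] [-4. 11. 88.] [-11.9  -2.4]
top 100 26 [-20.  -1. 100.] [ -8.   8. 113.] [-13.5   2.5]
top 20 100 [-29.  -9.  21.] [ 0. 18. 70.] [-12.3   0.2]
side 84 34 [-22.  -2.  84.] [-4. 13. 90.] [-14.1  -2.9]
side 100 31 [-17.  -1. 101.] [ -6.  10. 111.] [-12.1   3.1]
side 20 64 [-28.  -6.  57.] [ 2. 15. 69.] [-13.   -4.5]
(array([-11.8, -11.9, -35.6]), array([ 0.001,  0.002, -0.   ]))
```

```bash
python3 -c "
from h import *
print(rel(c2w(-95,70,190),20));print(rel(c2w(-13,1.5,180),0));print(rel(c2w(-13,1.5,68),0))
"
```

```text
(array([-10.4,   0.1, -52.1]), array([ 0.001,  0.002, -0.   ]))
(array([-84. , -68.4, -14.5]), array([ 0.001,  0.351, -0.   ]))
(array([-45.5, -68.5,  90.6]), array([ 0.001,  0.351, -0.   ]))
```

Call:
arm_command --commands '[0,0,0,0,0,0,0,0,0,0,0,0,0,0,0,0,0,0,0,0,0,0,0,0,0,0,0,0,0,0,0,0,0,0,0,0,0,0,0,0,0,0,-5,0,-25,0,0,0,0,-10,0,-52,0,0,0,0,-10,0,-52,0,0,0,0,-35,-22,-45,0,0.12,0,0,-60,-45,-30,0,0.24,0,0,-84,-68,-15,0,0.351,0,0,-84,-68,-15,0,0.351,0,0,-84,-68,-15,0,0.351,0,0,-84,-68,-15,0,0.351,0,0]'

```text
t: 6.0
position: [0.5489, 0.0213, 0.1795]
eef_rot: [0.282, -3.127, -0.002]
ft_force: [0.4, -0.7, -0.2]
opening: 1.002
```

```bash
python3 -c "
from h import *
s=r.state();print(s['t'],w2c(s['position']),s['ft_force']@np.array([Xc,Yc,Z]).T,s['opening']*85)
print(rel(c2w(-13,1.5,68),0))"
```

```text
6.0 [-15.22885427   2.74190086 179.51978255] [ 0.24524527 -0.75097644 -0.23049741] 85.20935356950804
(array([ -2.5,  -1.4, 111.5]), array([ 0.002, -0.002,  0.   ]))
```

Call:
arm_command --commands '[-2,-1,30,0,0,0,0,-2,-1,60,0,0,0,0,-2,-1,85,0,0,0,0,-2,-1,105,0,0,0,0,-2,-1,111,0,0,0,0,-2,-1,111,0,0,0,0.3,-2,-1,111,0,0,0,0.4,-2,-1,111,0,0,0,0.5,-2,-1,111,0,0,0,0.6,-2,-1,111,0,0,0,0.7,-2,-1,111,0,0,0,0.75,-2,-1,111,0,0,0,0.8,-2,-1,111,0,0,0,1,-2,-1,111,0,0,0,1,-2,-1,111,0,0,0,1,-2,-1,111,0,0,0,1]' --force 25

```text
t: 7.6
position: [0.5534, 0.0205, 0.0704]
eef_rot: [-0.282, 3.128, 0.001]
ft_force: [-1.0, 1.1, 7.4]
opening: 0.365
```

```bash
python3 -c "
from h import *
s=r.state();print(s['t'],w2c(s['position']),s['ft_force']@np.array([Xc,Yc,Z]).T,s['opening']*85)
"
```

```text
7.6 [-10.95785895   1.18659348  70.39383163] [-0.77399172  1.27226402  7.43481854] 31.03906646474674
```

Opening is 31 mm and there is 7 N upward force: the pad tips have caught the bottle's shoulder, not the cap alone. I'll reopen, go 12 mm lower and grip the glass body squarely.

Call:
arm_command --commands '[0,0,0,0,0,0,0.3,0,0,0,0,0,0,0.3,0,0,0,0,0,0,0.3,0,0,0,0,0,0,0.3,0,0,5,0,0,0,0.3,0,0,10,0,0,0,0.3,0,0,12,0,0,0,0.3,0,0,12,0,0,0,0.4,0,0,12,0,0,0,0.5,0,0,12,0,0,0,0.55,0,0,12,0,0,0,0.6,0,0,12,0,0,0,0.7,0,0,12,0,0,0,0.85,0,0,12,0,0,0,1,0,0,12,0,0,0,1,0,0,12,0,0,0,1]' --force 25

```text
t: 9.2
position: [0.5527, 0.0205, 0.0576]
eef_rot: [0.282, -3.128, -0.001]
ft_force: [0.1, -0.7, 5.3]
opening: 0.371
```

```bash
python3 -c "
from h import *
s=r.state();print(s['t'],w2c(s['position']),s['ft_force']@np.array([Xc,Yc,Z]).T,s['opening']*85)
"
```

```text
9.2 [-11.63497656   1.29283802  57.55116242] [-0.02403235 -0.66338017  5.27675639] 31.566979325615762
```

Call:
arm_command --commands '[0,0,-10,0,0,0,1,0,0,-25,0,0,0,1,0,0,-45,0,0,0,1,0,0,-70,0,0,0,1,0,0,-95,0,0,0,1,0,0,-120,0,0,0,1,0,0,-140,0,0,0,1,0,0,-155,0,0,0,1,0,0,-155,0,0,0,1,0,0,-155,0,0,0,1]'

```text
t: 10.2
position: [0.5524, 0.0205, 0.2122]
eef_rot: [0.282, -3.128, -0.002]
ft_force: [0.4, 0.1, -0.1]
opening: 0.375
```

```bash
python3 -c "
from h import *
s=r.state();print(s['t'],w2c(s['position']),s['ft_force'],s['opening']*85)
a=grab('side')['color'][70:340,180:400,::-1];
cv2.imwrite('pics/e.png',cv2.resize(a,(489,600)))
print(rel(np.array([.4814,.2846,.21]),0))
"
```

```text
10.2 [-11.97242455   1.3463652  212.20504339] [ 0.4203134   0.14520172 -0.09195291] 31.882275201109827
(array([ 22.2, 272.5,   2. ]), array([ 0.001, -0.002,  0.   ]))
```

View pics/e.png

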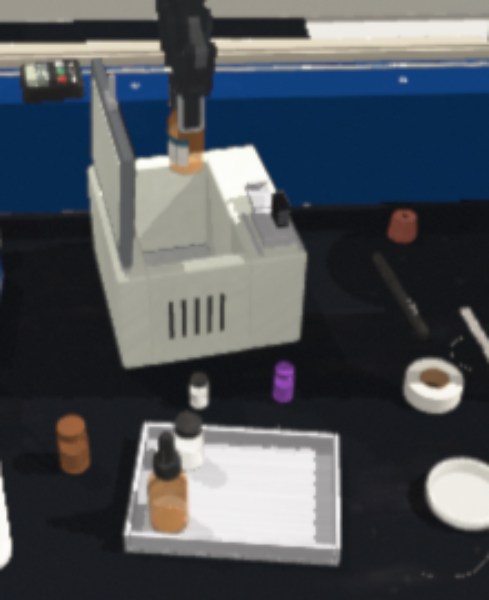

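The bottle is clear of the chamber and hangs upright at crop (187,145). The latch has sprung back home at (280,208). Carrying it over the tray, keeping the height.

Call:
arm_command --commands '[2,25,0,0,0,0,1,5,60,0,0,0,0,1,8,100,0,0,0,0,1,11,140,0,0,0,0,1,15,180,0,0,0,0,1,18,220,0,0,0,0,1,20,250,0,0,0,0,1,22,268,0,0,0,0,1,22,272,0,0,0,0,1,22,272,40,0,0,0,1,22,272,80,0,0,0,1,22,272,115,0,0,0,1,22,272,135,0,0,0,1,22,272,140,0,0,0,1,22,272,140,0,0,0,1,22,272,140,0,0,0,1,22,272,140,0,0,0,1]'

```text
t: 11.95
position: [0.4831, 0.2845, 0.0739]
eef_rot: [-0.282, 3.128, 0.003]
ft_force: [-0.0, -1.0, 0.1]
opening: 0.377
```

```bash
cat > b.py <<'E'
from h import *
s=r.state();P=s['position'];print(s['t'],P,s['ft_force'],s['opening']*85,rel(np.array([.4814,.2846,.056]))[0])
for n in('side','top'):
    f=grab(n);c=cloud(f);C=f['color'].astype(int)
    m=(np.hypot(c[...,0]-P[0],c[...,1]-P[1])<.03)&(C[...,0]>C[...,2]+40)&(c[...,2]<P[2])
    if m.sum(): print(n,m.sum(),c[m].min(0).round(4),c[m].max(0).round(4), np.percentile(c[m][:,2],[2,10]))
E
python3 b.py
```

```text
11.95 [0.48306722 0.28452246 0.07392336] [-0.00551746 -0.95180985  0.0607297 ] 32.04151105719151 [ 1.6  0.3 17.9]
side 135 [0.4682 0.2914 0.0254] [0.497  0.3055 0.0736] [0.02772646 0.03049911]
```

Call:
arm_command --commands '[1,0,5,0,0,0,1,1,0,10,0,0,0,1,1,0,13,0,0,0,1,1,0,15,0,0,0,1,1,0,16,0,0,0,1,1,0,17,0,0,0,1,1,0,17.5,0,0,0,1,1,0,17.5,0,0,0,1]'

```text
t: 12.85
position: [0.4814, 0.2841, 0.0556]
eef_rot: [0.282, -3.128, -0.002]
ft_force: [-0.1, -0.7, 4.5]
opening: 0.374
```

```bash
python3 b.py
```

```text
12.85 [0.48142673 0.28408095 0.05559284] [-0.11426748 -0.70341167  4.46681065] 31.795940999878724 [-0.1  0.5 -0.4]
side 128 [0.4661 0.2884 0.0093] [0.4961 0.3013 0.0551] [0.01046484 0.01186601]
```

Call:
arm_command --commands '[0,0,-0.5,0,0,0,0.6,0,0,-0.5,0,0,0,0.57,0,0,-0.5,0,0,0,0.5,0,0,-0.5,0,0,0,0.4,0,0,-0.5,0,0,0,0.3,0,0,-0.5,0,0,0,0.3,0,0,-10,0,0,0,0.3,0,0,-30,0,0,0,0.3,0,0,-60,0,0,0,0.3,0,0,-100,0,0,0,0.3,0,0,-140,0,0,0,0.3,0,0,-180,0,0,0,0.5,0,0,-220,0,0,0,1,0,0,-260,0,0,0,1,0,0,-260,0,0,0,1]'

```text
t: 14.45
position: [0.4837, 0.2851, 0.3219]
eef_rot: [-0.282, 3.121, 0.008]
ft_force: [0.9, -0.3, -0.1]
opening: 0.02
```

```bash
python3 -c "
from h import *
s=r.state();print(s['t'],s['position'],s['joints'].round(2),s['opening'])
f=grab('side');a=f['color'][70:340,180:400,::-1];cv2.imwrite('pics/g.png',cv2.resize(a,(489,600)))
q=w2c(cloud(f));m=(abs(q[...,1])<95)&(q[...,2]>128)&(q[...,0]>15)&(q[...,0]<90);p=q[m]
m2=(p[:,2]<245)
print(p[m2].min(0),p[m2].max(0),p[m2][:,2].size)
for lo in(130,160,190,220):
    k=(p[:,2]>lo)&(p[:,2]<lo+15);print(lo,np.percentile(p[k][:,0],[5,50,95]).round(1) if k.any() else 0)
print(rel(c2w(110,0,300)))"
```

```text
14.45 [0.48370844 0.28509661 0.3219384 ] [ 0.53  0.17  1.67  0.    1.29 -1.22] 0.020234026837970966
[ 44.04988737 -90.18043085 128.04136654] [ 65.13850379  94.68070057 244.78083417] 1161
130 [56.1 64.1 65. ]
160 [50.1 62.5 63.3]
190 [52.1 60.3 61.3]
220 [45.  55.8 58.6]
(array([-143.2, -273.6,   18.7]), array([0.003, 0.005, 0.   ]))
```

View pics/g.png

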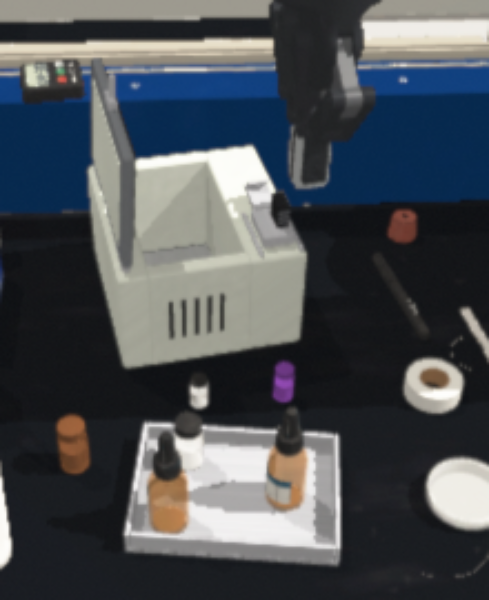

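The bottle stands upright in the tray at crop (287,465). The other bottle (168,485) and the vial (188,440) are still standing. Next I'll go over and behind the open cover with the fingers shut.

Call:
arm_command --commands '[-20,-40,0,0,0,0,1,-45,-85,0,0,0,0,1,-65,-130,0,0,0,0,1,-90,-175,0,0,0,0,1,-115,-220,0,0,0,0,1,-135,-260,0,0,0,0,1,-143,-274,0,0,0,0,1,-143,-274,0,0,0,0,1,-143,-274,30,0,0,0,1,-143,-274,65,0,0,0,1,-143,-274,98,0,0,0,1,-143,-274,98,0,0,0,1,-143,-274,98,0,0,0,1]'

```text
t: 15.8
position: [0.6703, 0.041, 0.2169]
eef_rot: [0.284, -3.126, -0.002]
ft_force: [0.7, -0.3, 0.4]
opening: 0.004
```

```bash
python3 -c "
from h import *
s=r.state();print(s['t'],w2c(s['position']),s['joints'].round(2),s['opening'],s['ft_force'])
for th in np.linspace(1.5,0,16):
    x=60-100*np.cos(th)+5*np.sin(th)+9; z=121+100*np.sin(th)+5*np.cos(th)-1
    a=rel(c2w(x,0,z)); print(th.round(2),a[0].round(0),a[1] if th>1.4 else '')
"
```

```text
15.8 [107.71528199   0.48489633 216.87912602] [ 0.06  0.44  1.54  0.    1.17 -1.69] 0.003638421449925066 [ 0.71700182 -0.30500396  0.41292753]
1.5 [41. -0. -3.] [ 0.002 -0.003  0.001]
1.4 [51. -0. -2.] 
1.3 [61. -0. -1.] 
1.2 [70. -0.  2.] 
1.1 [80. -0.  6.] 
1.0 [88. -0. 10.] 
0.9 [97. -0. 16.] 
0.8 [105.  -0.  22.] 
0.7 [112.  -0.  29.] 
0.6 [118.  -0.  37.] 
0.5 [124.  -0.  45.] 
0.4 [129.  -0.  54.] 
0.3 [133.  -0.  63.] 
0.2 [136.  -0.  72.] 
0.1 [138.  -0.  82.] 
0.0 [138.  -0.  92.]
```

Call:
arm_command --commands '[20,0,-3,0,0,0,1,36,0,-3,0,0,0,1,46,0,-3,0,0,0,1,53,0,-2,0,0,0,1,61,0,-1,0,0,0,1,70,0,2,0,0,0,1,80,0,6,0,0,0,1,88,0,10,0,0,0,1,97,0,16,0,0,0,1,105,0,22,0,0,0,1,112,0,29,0,0,0,1,118,0,37,0,0,0,1,124,0,45,0,0,0,1,129,0,54,0,0,0,1,129,0,54,0,0,0,1]'

```text
t: 17.3
position: [0.5427, 0.0167, 0.1613]
eef_rot: [0.282, -3.125, -0.002]
ft_force: [0.6, -1.0, 2.0]
opening: 0.002
```

```bash
python3 -c "
from h import *
s=r.state();print(s['t'],w2c(s['position']),s['ft_force'])
f=grab('side');a=f['color'][70:290,180:400,::-1];cv2.imwrite('pics/i.png',cv2.resize(a,(400,400)))
print(rel(c2w(-30,0,126)))
"
```

```text
17.3 [-22.17677527  -0.64036636 161.29031243] [ 0.55398324 -1.01375887  2.02530385]
(array([ 8.2,  0.6, 36. ]), array([ 0.001, -0.003,  0.   ]))
```

View pics/i.png

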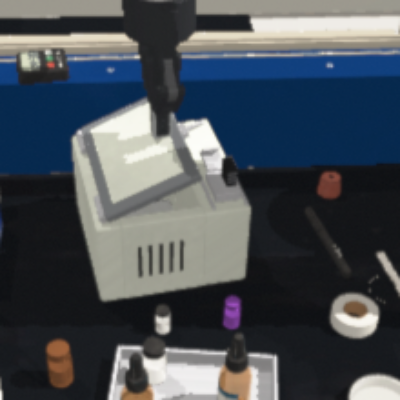

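The cover is partly down (front edge near (185,190)) with the fingertips on its outer face at (162,130). I'll press on to shut.

Call:
arm_command --commands '[4,0,9,0,0,0,1,7,0,18,0,0,0,1,8,0,26,0,0,0,1,9,0,31,0,0,0,1,9,0,34,0,0,0,1,9,0,36,0,0,0,1,9,0,37,0,0,0,1,9,0,37,0,0,0,1]'

```text
t: 18.15
position: [0.5353, 0.0153, 0.1259]
eef_rot: [0.282, -3.128, -0.001]
ft_force: [0.2, 0.4, 6.4]
opening: -0.001
```

```bash
python3 -c "
from h import *
s=r.state();print(s['t'],w2c(s['position']),s['ft_force'])
"
```

```text
18.15 [-29.75139854  -0.74173264 125.86361597] [0.18806505 0.44115547 6.38389241]
```

Call:
arm_command --commands '[0,0,1,0,0,0,1,0,0,2,0,0,0,1,0,0,3,0,0,0,1,0,0,3,0,0,0,1]'

```text
t: 18.55
position: [0.5353, 0.0152, 0.1247]
eef_rot: [0.282, -3.128, -0.001]
ft_force: [-8.2, -0.8, 28.4]
opening: 0.002
```

28 N against a hard stop. I'll back off slowly, then check whether the cover stays down.

Call:
arm_command --commands '[0,0,-3,0,0,0,1,0,0,-6,0,0,0,1,0,0,-12,0,0,0,1,0,0,-30,0,0,0,1,0,0,-60,0,0,0,1,0,0,-100,0,0,0,1,0,0,-140,0,0,0,1,40,40,-150,0,0,0,1,80,60,-150,0,0,0,1,120,60,-150,0,0,0,1,120,60,-150,0,0,0,1]'

```text
t: 19.65
position: [0.4013, 0.0525, 0.2723]
eef_rot: [0.284, -3.123, -0.001]
ft_force: [-0.9, 0.7, 0.8]
opening: 0.0
```

```bash
python3 -c "
from h import *
s=r.state();print(s['t'],w2c(s['position']),s['ft_force'])
f=grab('side');a=f['color'][70:340,180:400,::-1];cv2.imwrite('pics/j.png',cv2.resize(a,(489,600)))
q=w2c(cloud(f))
for y in(0,50):
  for x in(-45,0,40):
    m=(abs(q[...,0]-x)<8)&(abs(q[...,1]-y)<20)&(q[...,2]>100)&(q[...,2]<180);print(x,y,m.sum(),np.median(q[m][:,2]))
m=(abs(q[...,0]+88)<25)&(abs(q[...,1]-58)<30)&(q[...,2]>143)&(q[...,2]<160);print('tab',q[m].min(0).round(1),q[m].max(0).round(1))
"
```

```text
19.65 [-154.92578842   59.85815005  272.26052687] [-0.91452306  0.69075175  0.77198634]
-45 0 76 127.35257290212165
0 0 79 127.4422885959473
40 0 87 126.74519332403422
-45 50 91 127.2639073166688
0 50 93 127.41071572004515
40 50 99 126.44123333657798
tab [-94.   45.9 143. ] [-81.   71.7 154.2]
```

View pics/j.png

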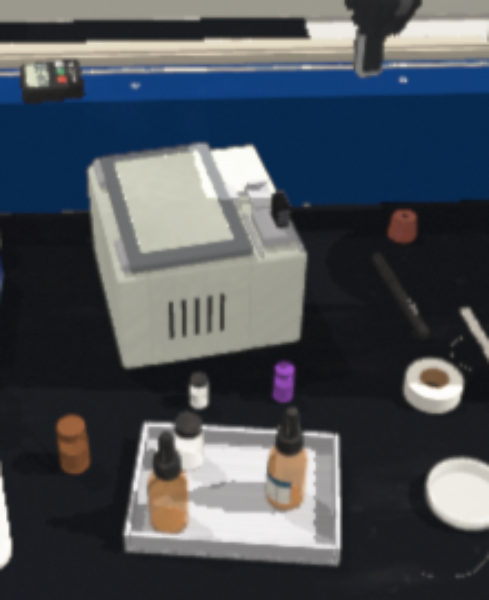

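The cover is level at about 127 mm everywhere, the same as before opening, and the latch tab is home at (280,210). All three glass items stand in the tray, and the robot touches nothing. Handing in.

```bash
python3 -c "
from bench import r
print(r.close_job())"
```

```text
the job is handed in; nothing more can be done
None
```

I finished the job and handed it in at about 20 s on the robot's clock, well inside the 67 s limit. I pinched the latch tab and slid it 13 mm. The cover sprang open, I lifted the amber bottle out and stood it at the free spot in the tray, then pushed the cover shut from behind until it latched.

**Last checks:**
- **Cover:** it lies level at about 127 mm, the same reading as before opening. It stayed down for about 1 s after I backed off.
- **Latch:** the tab is back at its home position.
- **Tray:** the amber bottle, the other bottle and the vial all stand upright in the tray.
- **Robot:** the arm touches nothing, with residual force around 1 N.

**What went less cleanly:**
- **First grip:** the finger pads caught the bottle's shoulder instead of the cap (31 mm opening, about 7 N upward force). I reopened and gripped the glass body 12 mm lower.
- **Final press:** pressing the cover shut reached about 28 N at the stop, above the 15 N needed but within the limits.

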